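# Clamp the chopper's lid and hold its run paddle half-way

## Robot

A 6-joint arm with a two-finger parallel gripper is mounted at the origin on a cart in front of the work surface, level with it; the furniture and walls round the work are solid. World frame = base frame: x ahead of the robot, y to its left, z up, the work surface at z = 0. Lengths are in m, angles in rad, forces in N, time in s.
With the tool pointing down it reaches from about 0.3 to 0.775 m from the base axis. Payload 14.6 kg.
Tool frame: the origin (TCP) lies at the very end of the fingers, on their centre line; the grasp point (between the pads) lies 19 mm behind it; z points along the fingers, y is the line along which they close (so a half turn about z gives the same grasp; the last joint's range is limited). The gripper opens to 85 mm and grips with 20 to 120 N. Pads are 22 mm wide; open, the fingers measure 114 mm over their backs; the gripper's body (76 mm by 85 mm) begins 54 mm behind the grasp point. The pads swing forward as they close: fully open they stand 13 mm farther back than shut.
Start: joints at [-1.253, 0.3, 1.521, -0, 1.321, -0.067], TCP at [0.206, -0.51, 0.231] pointing down, gripper open.
Joint ranges: [-3.03, 3.03], [-0.79, 2.21], [0.23, 2.52], [-1.04, 4.18], [0, 3.07], [-2.55, 2.55]. Speed limits (rad/s): [2.22, 2.22, 2.57, 3.14, 3.14, 3.14].

## Interface

Orientations are given as a unit quaternion [x, y, z, w].
In Python, from plant import env gives the robot as it stands.
- The arm moves only by the tool send_rows, never from a script. Its argument "deltas" is a list of rows, each a list of 7 numbers: the turn, a rotation vector about the world's x, y, z in degrees, then the shift along the world's x, y, z in mm, then the gripper command: -1 is fully open, 1 is shut, values between are in proportion. In form: [[rx, ry, rz, tx, ty, tz, fingers], ...]. A call has 1 to 20 rows; each row shifts and turns the commanded pose from where the row before left it; what a row does not reach is not made up. A row lasts 1/12 s, in which the tool goes at most 41.7 mm and 7.16 degrees, less where a joint would pass 70% of its speed; a pose out of reach is approached as far as the arm can. A call is refused whole if a number of a shift passes 41.7 or a number of a turn 7.16, either way. A call with a gripper value outside its range is refused whole. The fingers move at their own pace and stop on an object; "squeeze" is the grip in N (left out, the last holds). Time passes only in rows, so rows that do not move let the fingers close. It gives the time, the measured TCP pose, the force, the opening and the grip force at its end, in the units of the state.
- env.state(): the state, without advancing time (a new reading comes with each control period).
- env.read_camera(name): name is "scene" or "top" or "wrist"; returns the picture (480x640x3 uint8, red, green, blue); there is no depth.
- env.get_calibration(name): a dict with "mtx" (3x3 intrinsics, pixels), "T" (4x4, takes a point from camera to world coordinates). Camera axes: x right, y up, looking along -z (the intrinsics and any distortion apply to the point x, -y, -z); pixel columns grow to the right and rows downward; lengths in m; the calibration is good to about 2 mm. A picture is of the moment at which its call begins: read the wrist's pose just before it. get_calibration takes no time and is no camera call; for the wrist camera it gives the pose at the moment of the call.
- env.sign_off(): hands the job in; it is judged then, once.
The state is a dict: "time": time; "joints": joint angles; "qvel": joint speeds; "joint_torque": joint torques, N m; "ee_pos": TCP position; "tcp_rot": TCP orientation; "contact_force": force on the tool from outside, world axes, zero at the start; "wrist_torque": the same for the moment, N m; "width": finger opening in m; "grasp_force": force on a finger pad.
Only numpy, scipy, OpenCV 4.12 (cv2) and the standard library are available. Lean on these libraries where they do the work, as an engineer would, in place of code of your own. Each camera call takes 0.05 s, during which the arm holds its last target. There are 200 camera calls.

## Task

Get the food chopper running at half speed: first turn the wing nut on its lid clockwise (seen from above) until it stops, so that the lid is clamped. Only then press the broad paddle with the closed fingertips to half-way down and keep it there, never squeezing it to the bottom; the program finishes while still holding it half-way. Leave the narrow paddle beside it alone, and do not move the machine's neighbours on the worktop.

Things in the scene. Friction and masses are not known exactly. Their poses are not given: they have to be found in the camera images.
- chopper: Food chopper fixed to the worktop: grey base 170 mm (its x) by 300 mm (its y), 25 mm high at the -y end where the paddles are, 52 mm high at the +y end under a clear jar with a black lid (122 mm across, top at 118 mm, jar axis at y = +65 mm). Origin: centre of the underside, on the worktop; +x points away from the robot, its yaw varies by up to 0.25 rad either way.
- nut_grip (a point): Centre of the steel wing nut's bar on the lid, on its vertical axis, 145 mm above the worktop. The bar is 58 mm long (this point's x), 12 mm thick (y), 24 mm high (z), so its top is at 157 mm; the point turns with it. Below it are a hub 30 mm across, a washer 38 mm across (top at 124 mm), then the lid's top (118 mm) with two small raised marks 46 mm from the axis.
- wing_nut (a joint): Nut angle, rad, growing clockwise seen from above. Starts at 0 to 0.5 (slack), hard stop at 2.2 (lid clamped): 1.7 to 2.2 rad to turn, more than one comfortable grasp. At the stop the bar lies along the machine's y and points at the raised marks. The nut does not rise or fall, has 0.06 N m of friction and stays where it is left.
- broad_face: Broad black paddle, a plate 46 mm wide, 66 mm long (along the machine's y), 10 mm thick, at the machine's -y end, on the near or the far side, 78 mm from the narrow one. Origin: press point on its top face, z up, 65 mm from the hinge (towards the jar), 25 mm from its free end. It is 80 mm above the worktop at rest, 68 mm half-way, 56 mm at the bottom; the lid begins 115 mm off.
- broad_paddle (a joint): Angle of the broad paddle's hinge, rad: 0 at rest (up), growing as it is pressed down, 0.36 at the bottom stop; half-way is 0.18. A spring pushes it back up: about 2.5 N are needed at the press point to start it, 6.5 N half-way, 10 N at the bottom. It springs up when let go.
- narrow_face: Black narrow paddle, 20 mm wide, otherwise like the broad one, beside it at the same height. To be left alone. Origin: the middle of its top face, as on the broad one.
- narrow_paddle (a joint): Angle of the narrow paddle's hinge, rad: 0 at rest, 0.36 at the bottom stop, sprung like the broad one. To be left alone.
- salt_shaker: Clear salt shaker with a grey cap, 44 mm across, 90 mm high, to the left of the machine. Bystander. Origin: centre of the underside.
- tea_box: Green tea box, 63 x 131 x 68 mm, to the left of the machine. Bystander. Origin: centre of the underside.
- mug: White mug, 92 x 127 x 95 mm with handle, to the right of the machine. Bystander. Origin: centre of the underside.
- dip_bowl: Small dark bowl, 83 mm across, 40 mm high, to the right of the machine. Bystander. Origin: centre of the underside.
- wooden_spoon: Wooden spoon, 295 mm long, lying near the front edge on the right. Bystander. Origin: centre of the underside.
- pepper_mill: Wooden pepper mill, 58 mm across, 170 mm high, behind the machine, near wall cupboards whose undersides hang about 460 mm above the worktop behind and to the right of the machine. Bystander. Origin: centre of the underside.

How it is judged:
On the way:
1. the wing nut is turned clockwise to its stop (within 0.13 rad) (value of joint wing_nut above 2.07 rad), for 0.2 s.
At the end, for the whole second after the job is handed in: The wing nut is within 0.13 rad of its stop, the fingers push on the broad paddle with more than 2.5 N and hold it between one third and two thirds of its travel (0.12 to 0.24 rad of 0.36) through the last second, and the narrow paddle is up (under 0.06 rad) (value of joint wing_nut above 2.07 rad and value of joint broad_paddle between 0.12 and 0.24 rad and contact force between the fingers and broad_face above 2.5 N and value of joint narrow_paddle below 0.06 rad); the arm keeps its last pose, push and grip.
It fails at once if the broad paddle is pressed (past 0.08 rad) before the wing nut is at its stop (value of joint broad_paddle above 0.08 rad and value of joint wing_nut below 2.07 rad).
It fails at once if the broad paddle is squeezed to the bottom (past 0.33 rad) (value of joint broad_paddle above 0.33 rad).
It fails at once if the narrow paddle is pressed (past 0.08 rad) (value of joint narrow_paddle above 0.08 rad).
It fails at once if a neighbour on the worktop is moved by more than 30 mm: the clear salt shaker, the tea box, the white mug, the small dark bowl, the wooden spoon, the wooden pepper mill (distance of any of salt_shaker, tea_box, mug, dip_bowl, wooden_spoon, pepper_mill from where it was at the start of the episode above 0.03 m).
It also fails if it takes over 58 s, if anything falls off the work surface, if the arm or the gripper's body presses on something with over 40 N, if the wrist force passes 120 N, or if a joint passes its speed limit or range.

## Working session

There is one attempt and no reset: what is moved stays moved. The work goes in short steps, Python scripts to look and compute and a tool call to move; the robot and the scene stay as the last step left them, time stands still between calls to the robot, and variables do not carry over. Pictures are saved under pics/ and viewed, at most 10 in all, crops included, and the job is handed in when it is done.

Besides the shell and the picture viewer there is one more tool, called after "Request:" as a command line: name --pt "numbers of a row" for each row, then --argument value for the rest. send_rows: Moves the arm, as the interface text tells. Its arguments: {"type":"object","properties":{"deltas":{"type":"array","items":{"type":"array","items":{"type":"number"}}},"squeeze":{"type":"number"}},"required":["deltas"]}

```bash
mkdir -p pics; ls
python3 - <<'E'
from plant import env
import cv2,numpy as np
s=env.state();print(s)
for n in("scene","top"):
    im=env.read_camera(n);cv2.imwrite(f"pics/{n}0.png",im[:,:,::-1])
    c=env.get_calibration(n);print(n,np.round(c["mtx"],1).tolist(),np.round(c["T"],3).tolist(),c.keys())
E
```

```text
pics
{'time': 0.0, 'joints': array([-1.25262097e+00,  3.00475149e-01,  1.52159502e+00, -1.31574972e-06,
        1.32069343e+00, -6.65518896e-02]), 'qvel': array([ 0.00021195, -0.00118597, -0.00048765,  0.00088947, -0.0015839 ,
        0.0015001 ]), 'joint_torque': array([ 3.79810745e-04, -5.43504345e+01, -3.61794555e+01, -7.64198688e-06,
        3.98885386e-03,  5.05155640e-05]), 'ee_pos': array([ 0.20636564, -0.50956099,  0.2307132 ]), 'tcp_rot': array([ 9.81554902e-01,  1.91179578e-01, -7.40972457e-05, -5.80763691e-04]), 'contact_force': array([-0.68145901, -1.18273493, -0.88864842]), 'wrist_torque': array([ 0.04187122, -0.04281564, -0.0145222 ]), 'grasp_force': 0.0, 'width': 0.08556196513724676}
scene [[507.5, 0.0, 330.1], [0.0, 507.5, 242.9], [0.0, 0.0, 1.0]] [[-0.553, 0.434, -0.711, -0.448], [-0.833, -0.289, 0.472, 0.605], [-0.001, 0.853, 0.522, 0.836], [0.0, 0.0, 0.0, 1.0]] dict_keys(['mtx', 'T'])
top [[538.6, 0.0, 318.4], [0.0, 538.6, 249.0], [0.0, 0.0, 1.0]] [[-0.349, 0.908, -0.232, 0.124], [-0.937, -0.339, 0.08, 0.093], [-0.006, 0.245, 0.97, 1.82], [0.0, 0.0, 0.0, 1.0]] dict_keys(['mtx', 'T'])
```

View pics/top0.png

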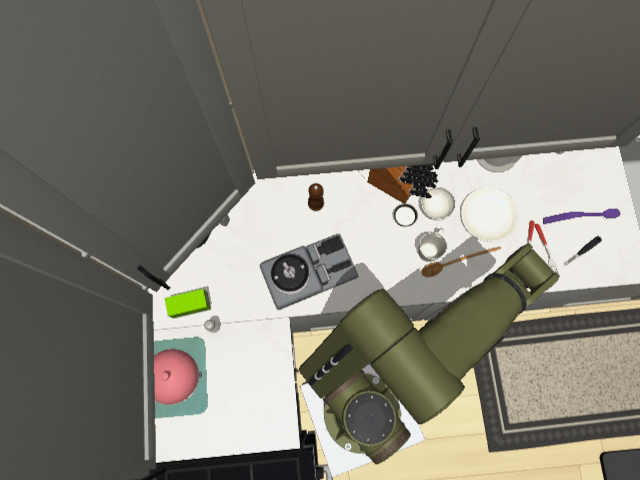

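View pics/scene0.png

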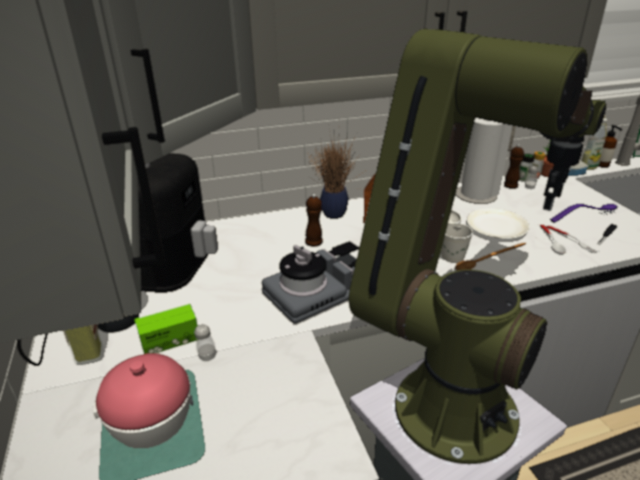

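The top view shows the chopper, with the lid and nut near (290,271) and the paddles near (330,258). The scene view shows the same layout, with the arm clear of the machine. I'll zoom in on the top view.

```bash
cat > h.py <<'E'
import numpy as np,cv2
from plant import env
def ray(n,uv,z,cal=None):
    c=cal or env.get_calibration(n);K,T=c["mtx"],c["T"]
    uv=np.atleast_2d(uv).astype(float)
    d=np.c_[(uv[:,0]-K[0,2])/K[0,0],-(uv[:,1]-K[1,2])/K[1,1],-np.ones(len(uv))]@T[:3,:3].T
    o=T[:3,3];return o+d*((z-o[2])/d[:,2])[:,None]
E
python3 - <<'E'
from h import *
im=cv2.imread("pics/top0.png")
cv2.imwrite("pics/top0c.png",cv2.resize(im[225:315,250:370],None,fx=6,fy=6,interpolation=cv2.INTER_CUBIC))
print(ray("top",(290,271),.13),ray("top",[(261,266),(275,306),(358,272),(343,234)],0.03))
E
```

```text
[[0.49105778 0.06423766 0.13      ]] [[ 0.56368077  0.14918106  0.03      ]
 [ 0.41795579  0.14965958  0.03      ]
 [ 0.42889476 -0.15222372  0.03      ]
 [ 0.57153609 -0.15265522  0.03      ]]
```

View pics/top0c.png

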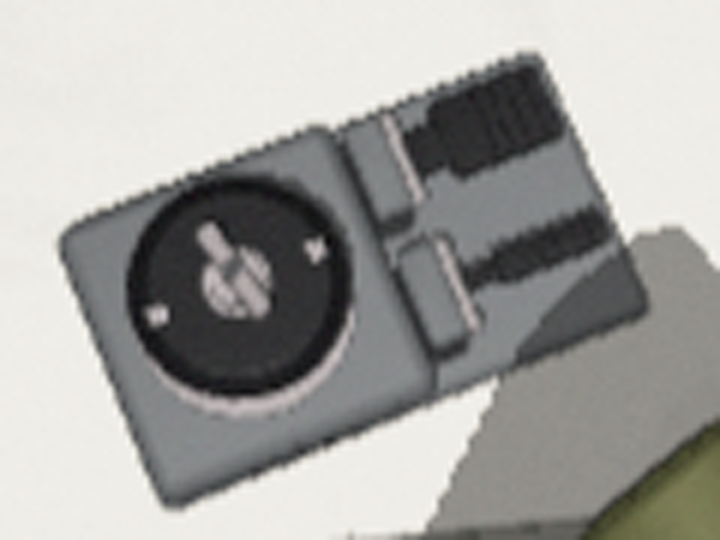

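The crop shows the broad paddle on the far side with its centre near crop (500,118), and the narrow one on the near side. The marks are at (157,315) and (318,248). The bar runs from (205,228) to (262,308).

Run:
```python
from h import *
f=lambda *p:np.array(p)/6+[250,225]-0.4
m=ray("top",f((157,315),(318,248)),.12);print(m,m.mean(0),m[0]-m[1])
b=ray("top",f((205,228),(262,308)),.152);print(b,b.mean(0))
d=b[0]-b[1];print("bar",np.arctan2(d[1],d[0]));d=m[0]-m[1];print("machine y dir",np.arctan2(d[1],d[0]))
print(ray("top",f((500,118),(430,105),(530,65),(565,135),(455,175)),.08))
from scipy.spatial.transform import Rotation as R
print(R.from_quat(env.state()["tcp_rot"]).as_matrix().round(3))
c=env.get_calibration("wrist");print(c["mtx"],c["T"].round(3))
```

```text
[[0.49039211 0.11367408 0.12      ]
 [0.49472283 0.02031451 0.12      ]] [0.49255747 0.0669943  0.12      ] [-0.00433071  0.09335957  0.        ]
[[0.51883605 0.07398867 0.152     ]
 [0.46770723 0.06029517 0.152     ]] [0.49327164 0.06714192 0.152     ]
bar 0.26168214878674423
machine y dir 1.617150556868475
[[ 0.53756785 -0.10155806  0.08      ]
 [ 0.55821522 -0.06769903  0.08      ]
 [ 0.56031412 -0.12811153  0.08      ]
 [ 0.51579937 -0.13191223  0.08      ]
 [ 0.51578072 -0.06663425  0.08      ]]
[[ 0.927  0.375 -0.   ]
 [ 0.375 -0.927  0.001]
 [ 0.    -0.001 -1.   ]]
[[337.05541993   0.         321.22200511]
 [  0.         337.05541993 235.10326501]
 [  0.           0.           1.        ]] [[ 0.376  0.883  0.282  0.277]
 [-0.927  0.359  0.112 -0.481]
 [-0.002 -0.303  0.953  0.373]
 [ 0.     0.     0.     1.   ]]
```

Request:
send_rows --pt "0 0 6.9 11 21 0 -1" --pt "0 0 6.9 11 21 0 -1" --pt "0 0 6.9 11 21 0 -1" --pt "0 0 6.9 11 21 0 -1" --pt "0 0 6.9 11 21 0 -1" --pt "0 0 6.9 11 21 0 -1" --pt "0 0 6.9 11 21 0 -1" --pt "0 0 6.9 11 21 0 -1" --pt "0 0 6.9 11 21 0 -1" --pt "0 0 6.9 11 21 0 -1" --pt "0 0 6.9 11 21 0 -1" --pt "0 0 6.9 11 21 0 -1" --pt "0 0 6.9 11 21 0 -1" --pt "0 0 6.9 11 21 0 -1" --pt "0 0 6.9 11 21 0 -1" --pt "0 0 6.9 11 21 0 -1" --pt "0 0 6.9 11 21 0 -1" --pt "0 0 6.9 11 21 0 -1" --pt "0 0 6.9 11 21 0 -1" --pt "0 0 6.9 11 21 0 -1"

```text
time: 1.77
ee_pos: [0.4267, -0.0886, 0.2311]
tcp_rot: [0.17, 0.985, 0.0, -0.0]
contact_force: [0.7, -0.6, -0.4]
width: 0.0856
grasp_force: 0.0
```

Request:
send_rows --pt "0 0 6.9 12 29 0 -1" --pt "0 0 6.9 12 29 0 -1" --pt "0 0 6.9 12 29 0 -1" --pt "0 0 6.9 12 29 0 -1" --pt "0 0 6.9 12 29 0 -1" --pt "0 0 0 6 10 0 -1" --pt "0 0 0 0 0 0 -1" --pt "0 0 0 0 0 0 -1" --pt "0 0 0 0 0 0 -1"

```text
time: 2.52
ee_pos: [0.4921, 0.0643, 0.2311]
tcp_rot: [-0.125, 0.992, -0.0, -0.0]
contact_force: [0.5, -0.8, -0.3]
width: 0.0854
grasp_force: 0.0
```

Run:
```python
from h import *
s=env.state();c=env.get_calibration("wrist");im=env.read_camera("wrist")
cv2.imwrite("pics/w1.png",im[:,:,::-1]);print(s["ee_pos"],s["tcp_rot"],s["joints"])
np.savez("w1.npz",**c)
```

```text
[0.492119   0.06431508 0.23109986] [-1.25430447e-01  9.92102374e-01 -7.82794580e-05 -2.76315933e-04] [ 5.62376476e-02  1.80551566e-01  1.66935756e+00 -2.02372620e-04
  1.29222396e+00 -1.76602637e+00]
```

View pics/w1.png

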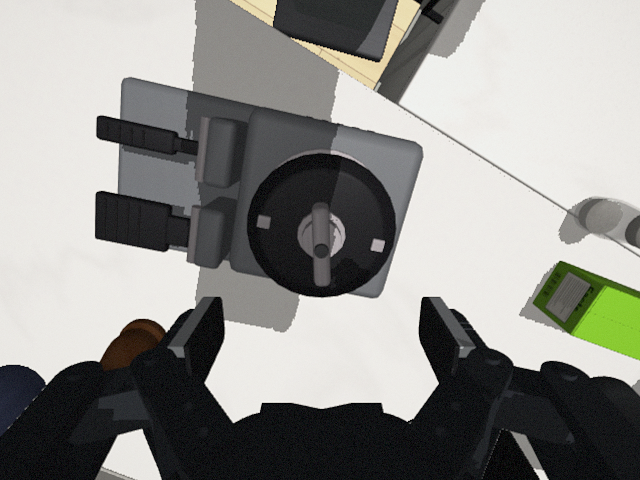

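The wrist view shows the bar upright in the image from (320,203) to (321,285), so it is aligned with the fingers. The marks are at (264,222) and (378,245), and the broad paddle is centred near (132,221).

Run:
```python
from h import *
c=dict(np.load("w1.npz"))
g=lambda p,z:ray("",p,z,c)
b=g([(320,204),(321,284)],.157);print(b,b.mean(0),np.degrees(np.arctan2(*(b[0]-b[1])[1::-1])))
m=g([(264,222),(378,245)],.12);print(m.mean(0),np.degrees(np.arctan2(*(m[0]-m[1])[1::-1])),np.linalg.norm(m[0]-m[1]))
p=g([(96,192),(170,204),(166,250),(96,237)],.08);print(p,p.mean(0))
y=(m[1]-m[0])/np.linalg.norm(m[1]-m[0]);x=np.array([y[1],-y[0],0])
print("press",m.mean(0)-.176*y+.039*x)
```

```text
[[0.46199576 0.0563403  0.157     ]
 [0.51763474 0.07133065 0.157     ]] [0.48981525 0.06383547 0.157     ] -164.92130685028636
[0.49258758 0.065412   0.12      ] -87.51274903806262 0.0918387588075221
[[ 0.51691744 -0.1326972   0.08      ]
 [ 0.51150415 -0.06856972  0.08      ]
 [ 0.5559531  -0.06703063  0.08      ]
 [ 0.55919594 -0.13046431  0.08      ]] [ 0.53589266 -0.09969047  0.08      ]
press [ 0.53918872 -0.1087297   0.12      ]
```

Request:
send_rows --pt "0 0 0.5 0 1 -20 -1" --pt "0 0 0 0 0 -20 -1" --pt "0 0 0 0 0 -20 -1" --pt "0 0 0 0 0 -20 -1" --pt "0 0 0 0 0 -14 -1" --pt "0 0 0 0 0 0 0.5" --pt "0 0 0 0 0 0 1" --pt "0 0 0 0 0 0 1" --pt "0 0 0 0 0 0 1" --pt "0 0 0 0 0 0 1" --pt "0 0 0 0 0 0 1" --pt "0 0 0 0 0 0 1" --pt "0 0 0 0 0 0 1" --pt "0 0 0 0 0 0 1" --squeeze 30

```text
time: 3.73
ee_pos: [0.4931, 0.0646, 0.1382]
tcp_rot: [-0.131, 0.991, -0.002, 0.001]
contact_force: [-0.2, -16.1, 4.9]
width: 0.0112
grasp_force: 34.7
```

Request:
send_rows --pt "0 0 -3 0 -1 0 1" --pt "0 0 -6 0 0 0 1" --pt "0 0 -6 0 0 0 1" --pt "0 0 -6 0 0 0 1" --pt "0 0 -6 0 0 0 1" --pt "0 0 -6 0 0 0 1" --pt "0 0 -6 0 0 0 1" --pt "0 0 -6 0 0 0 1" --pt "0 0 -6 0 0 0 1" --pt "0 0 -6 0 0 0 1" --pt "0 0 -6 0 0 0 1" --pt "0 0 -6 0 0 0 1" --pt "0 0 -6 0 0 0 1" --pt "0 0 -6 0 0 0 1" --pt "0 0 -6 0 0 0 1" --pt "0 0 -6 0 0 0 1" --pt "0 0 -3 0 0 0 1" --pt "0 0 0 0 0 0 1" --pt "0 0 0 0 0 0 1"

```text
time: 5.32
ee_pos: [0.4938, 0.0653, 0.1383]
tcp_rot: [0.649, 0.76, 0.001, 0.001]
contact_force: [7.9, 0.2, 0.3]
width: 0.011
grasp_force: 34.2
```

```bash
python3 -c "
from plant import env;import numpy as np
s=env.state();q=s['tcp_rot'];print(s['wrist_torque'],s['contact_force'],np.degrees(2*np.arctan2(q[1],q[0])),s['joints'])"
```

```text
[ 0.10474979 -1.32504256 -0.02306658] [7.93590251 0.16067411 0.33329717] 99.01646797508513 [ 5.79678089e-02  2.84772916e-01  1.77211417e+00  1.01227287e-04
  1.08058425e+00 -9.94467193e-02]
```

Request:
send_rows --pt "0 0 -3 0 0 0 1" --pt "0 0 -3 0 0 0 1" --pt "0 0 -2 0 0 0 1" --pt "0 0 -2 0 0 0 1" --pt "0 0 0 0 0 0 1" --pt "0 0 0 0 0 0 1"

```text
time: 5.82
ee_pos: [0.4938, 0.0653, 0.1383]
tcp_rot: [0.713, 0.702, 0.001, 0.002]
contact_force: [7.8, 0.7, 1.0]
width: 0.0116
grasp_force: 42.4
```

```bash
python3 -c "
from plant import env;import numpy as np
s=env.state();q=s['tcp_rot'];print(s['wrist_torque'],s['contact_force'],np.degrees(2*np.arctan2(q[1],q[0])),s['joints'])"
```

```text
[ 0.00313357 -1.43181248  0.81389764] [7.7623441  0.70422587 1.02622503] 89.10529405097327 [ 5.81417965e-02  2.84767316e-01  1.77204673e+00 -4.51217999e-04
  1.08048221e+00  7.39689860e-02]
```

Request:
send_rows --pt "0 0 0 0 0 0 0" --pt "0 0 0 0 0 0 -0.5" --pt "0 0 0 0 0 0 -1" --pt "0 0 0 0 0 0 -1" --pt "0 0 0 0 0 0 -1" --pt "0 0 0 0 0 20 -1" --pt "0 0 0 0 0 25 -1" --pt "0 0 0 0 0 25 -1" --pt "0 0 0 0 0 23 -1" --pt "0 0 0 0 0 0 -1" --pt "0 0 0 0 0 0 -1"

```text
time: 6.73
ee_pos: [0.4927, 0.0652, 0.2311]
tcp_rot: [0.713, 0.701, 0.001, 0.001]
contact_force: [-0.4, 0.3, -0.8]
width: 0.0855
grasp_force: 0.0
```

Run:
```python
from h import *
s=env.state();c=env.get_calibration("wrist");im=env.read_camera("wrist")
cv2.imwrite("pics/w2.png",im[:,:,::-1]);print(s["ee_pos"],s["tcp_rot"],s["contact_force"])
np.savez("w2.npz",**c)
```

```text
[0.49271706 0.06524131 0.23107499] [7.12965879e-01 7.01198033e-01 7.47036289e-04 6.44719244e-04] [-0.37738489  0.28288257 -0.78758048]
```

View pics/w2.png

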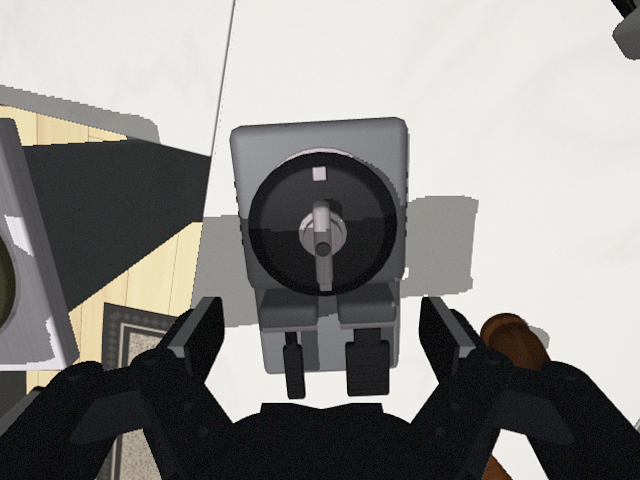

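The bar now lies along the machine's y, from (321,202) to (325,288), pointing at the mark at (319,173). The mill is at (520,335).

Run:
```python
from h import *
c=dict(np.load("w2.npz"))
g=lambda p,z:ray("",p,z,c)
b=g([(320.5,203),(325,287)],.157);print(b.mean(0),np.degrees(np.arctan2(*(b[0]-b[1])[1::-1])))
print("mark",g((319.5,173),.12))
p=g([(346,342),(387,341),(389,394),(348,396)],.08);print(p,p.mean(0))
print("mill",g([(520,335)],.17))
```

```text
[0.49285806 0.06597309 0.157     ] 92.04433764182566
mark [[0.49126022 0.11111301 0.12      ]]
[[ 0.51491921 -0.0644047   0.08      ]
 [ 0.55651293 -0.06394029  0.08      ]
 [ 0.5614932  -0.13035001  0.08      ]
 [ 0.51747559 -0.13222923  0.08      ]] [ 0.53760023 -0.09773106  0.08      ]
mill [[0.62979786 0.00274955 0.17      ]]
```

Request:
send_rows --pt "0 0 0 7 -29 0 1" --pt "0 0 0 8 -29 0 1" --pt "0 0 0 8 -29 0 1" --pt "0 0 0 8 -29 0 1" --pt "0 0 0 8 -29 0 1" --pt "0 0 0 7 -29 0 1" --pt "0 0 0 0 0 -20 1" --pt "0 0 0 0 0 -25 1" --pt "0 0 0 0 0 -25 1" --pt "0 0 0 0 0 -25 1" --pt "0 0 0 0 0 -20 1" --pt "0 0 0 0 0 -16 1" --pt "0 0 0 0 0 0 1" --pt "0 0 0 0 0 0 1" --pt "0 0 0 0 0 0 1"

```text
time: 8.03
ee_pos: [0.5386, -0.1088, 0.0998]
tcp_rot: [0.713, 0.701, 0.0, 0.0]
contact_force: [0.9, -0.3, 0.5]
width: -0.0002
grasp_force: 0.0
```

Run:
```python
from h import *
s=env.state();im=env.read_camera("wrist")
cv2.imwrite("pics/w3.png",im[:,:,::-1]);print(s["ee_pos"],s["tcp_rot"],s["contact_force"],s["width"])
```

```text
[ 0.53863408 -0.10882416  0.09978998] [7.12947191e-01 7.01217710e-01 7.43528013e-05 1.40616061e-04] [ 0.92370047 -0.34513922  0.4545649 ] -0.00022593397367402218
```

View pics/w3.png

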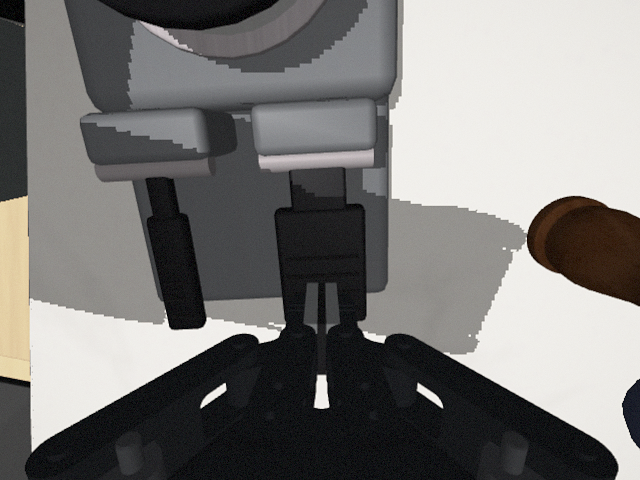

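The closed fingertips are centred over the broad paddle near (320,270), and the narrow one at (180,270) is clear of them. I'll press gently.

Request:
send_rows --pt "0 0 0 0 0 -8 1" --pt "0 0 0 0 0 -6 1" --pt "0 0 0 0 0 -2 1" --pt "0 0 0 0 0 -2 1" --pt "0 0 0 0 0 -2 1" --pt "0 0 0 0 0 -2 1" --pt "0 0 0 0 0 -2 1" --pt "0 0 0 0 0 0 1" --pt "0 0 0 0 0 0 1"

```text
time: 8.83
ee_pos: [0.5385, -0.1089, 0.0754]
tcp_rot: [0.713, 0.701, -0.0, 0.0]
contact_force: [-2.8, -1.3, 4.9]
width: 0.0002
grasp_force: 2.1
```

Request:
send_rows --pt "0 0 0 0 0 -2 1" --pt "0 0 0 0 0 -2 1" --pt "0 0 0 0 0 -2 1" --pt "0 0 0 0 0 -1 1" --pt "0 0 0 0 0 0 1" --pt "0 0 0 0 0 0 1" --pt "0 0 0 0 0 0 1" --pt "0 0 0 0 0 0 1"

```text
time: 9.5
ee_pos: [0.5386, -0.1087, 0.0688]
tcp_rot: [0.713, 0.701, 0.0, 0.0]
contact_force: [-2.9, 0.3, 7.6]
width: 0.0
grasp_force: 3.6
```

Run:
```python
from h import *
im=env.read_camera("wrist");cv2.imwrite("pics/w4.png",im[:,:,::-1])
s=env.state();print(s["ee_pos"],s["contact_force"],s["width"],s["time"])
```

```text
[ 0.53862934 -0.10866832  0.0687812 ] [-2.35750342 -0.01336533  7.49883313] -0.0003124167038714245 9.55
```

View pics/w4.png

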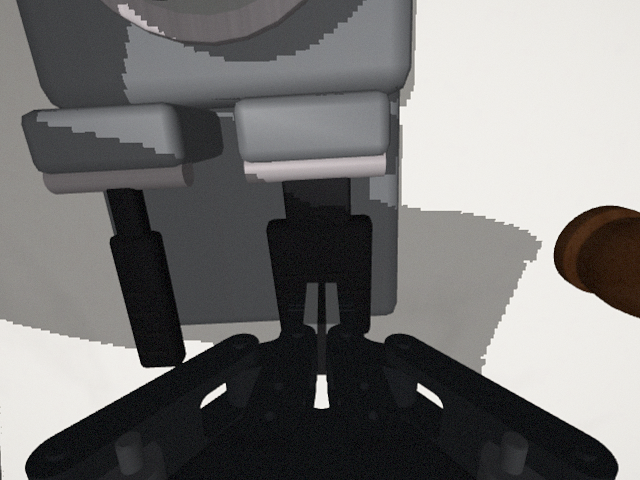

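The broad paddle is half-way down: the fingertips are at z = 68.8 mm and push with about 7.5 N. The narrow one, near (150,290), is up and untouched.

```bash
python3 -c "
from plant import env
print(env.sign_off());s=env.state();print(s['ee_pos'],s['contact_force'])"
```

```text
the job is handed in; nothing more can be done
None
the job is handed in; nothing more can be done
```

I handed the job in at about 9.6 s with the wing nut turned to its stop and the closed fingertips holding the broad paddle about half-way down (68.8 mm, about 7.5 N); the narrow paddle was still up, and sign-off returned no verdict.

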